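Press a toy-wheel glue-up in the sprung ring cradle

ROBOT

A 6-joint arm with a two-finger parallel gripper is mounted at the origin on the work surface. World frame = base frame: x ahead of the robot, y to its left, z up, the work surface at z = 0. Lengths are in m, angles in degrees, forces in N, time in s.
With the tool pointing down it reaches from about 0.275 to 0.85 m from the base axis. Payload 5.2 kg.
Tool frame: the origin (TCP) lies at the very end of the fingers, on their centre line; the grasp point (between the pads) lies 19 mm behind it; z points along the fingers, y is the direction in which the jaws open and shut (so a half turn about z gives the same grasp; the last joint's range is limited). The gripper opens to 85 mm and grips with 20 to 120 N. Pads are 22 mm wide; open, the fingers measure 114 mm over their backs; the gripper's body (76 mm by 85 mm) begins 54 mm behind the grasp point. The pads swing forward as they close: fully open they stand 13 mm farther back than shut.
Start: joints at [-83.125, 14.817, 87.949, -0, 77.235, -11.62], TCP at [0.174, -0.522, 0.231] pointing down, gripper open.
Joint ranges: [-179.93, 179.93], [-52.35, 119.4], [10.71, 147.94], [-69.91, 249.91], [12.55, 155.21], [-178.61, 178.61]. Speed limits (degrees/s): [147.25, 147.25, 180, 180, 180, 180].

INTERFACE

Orientations are given as a 3x3 rotation matrix whose columns are the frame's x, y, z axes.
In Python, from plant import r gives the robot as it stands.
- The arm moves only by the shell command python3 -m crank 'ROWS' [FORCE]. ROWS is JSON, a list of rows, each a list of 7 numbers: the shift along the tool's x, y, z each as a share of 0.25 m, from -1 to 1, then the turn, a rotation vector about the tool's x, y, z each as a share of pi rad, from -1 to 1, then the closure, from -1 (fully open) to 1 (shut). A call has 1 to 10 rows; each row shifts and turns the commanded pose from where the row before left it, along the tool's axes as they then stand; what a row does not reach is not made up. A row lasts 1/8 s, in which the tool goes at most 62.5 mm and 10.7 degrees, less where a joint would pass 70% of its speed; a pose out of reach is approached as far as the arm can. A call with a number of a shift or a turn outside -1 to 1 is refused whole. A call with a gripper value outside its range is refused whole. The fingers move at their own pace and stop on an object; FORCE is the grip in N (left out, the last holds). Time passes only in rows, so rows that do not move let the fingers close. It gives the time, the measured TCP pose, the force and the opening at its end, in the units of the state.
- r.get_obs(): the state, without advancing time (a new reading comes with each control period).
- r.read_camera(name): name is "scene" or "top"; returns (picture, depth): 480x640x3 uint8, red, green, blue; 480x640 float32, m along the optical axis (not along the pixel's ray), 0 where there is no reading.
- r.get_calibration(name): a dict with "vertical_fov" (degrees; the focal length in pixels is half the picture's height over the tangent of half this angle, whatever the lens; pixels are square), "cx", "cy" (the principal point, pixels), "R" (3x3) and "t" (3): a world point X has camera coordinates R X + t. Camera axes: x right, y down, z forward; pixel columns grow to the right and rows downward; lengths in m; the calibration is good to about 2 mm. A picture is of the moment at which its call begins. get_calibration takes no time and is no camera call.
- r.hand_in(): hands the job in, once; it reports no verdict.
Trained networks look in the newest picture that a camera, given by its name, has taken for a name from the list of things; names that differ only in an ending like _2 or _b are one class to them, and where a whole thing is asked for, a point or a joint stands for the part that bears it (a point fixed in the world has none). Each returns a list of dicts, best first, with "p" (0 to 1); they miss things now and then, are a little off and sometimes report something else, mostly with a low value. They report only what shows in the picture. A call takes as long as a camera call.
- r.recognise(thing, camera): "pixel" ([column, row] in pixels, amid what is visible of it).
- r.spot_point(thing, camera): "pixel" ([column, row] in pixels: a listed point, or the origin of a listed thing).
The state is a dict: "time": time; "joint_pos": joint angles; "dq": joint speeds; "effort": joint torques, N m; "tool_pos": TCP position; "eef_rot": TCP orientation; "ft_force": force on the tool from outside, world axes, zero at the start; "moment": the same for the moment, N m; "width": opening from 0.0 (shut) to 1.0 (fully open).
Only numpy, scipy, OpenCV 4.12 (cv2) and the standard library are available. Lean on these libraries where they do the work, as an engineer would, in place of code of your own. Each camera call takes 0.05 s, during which the arm holds its last target. There are 200 camera calls.

TASK

Lay up a toy wheel in the sprung ring jig: set the dark wood disc flat in the middle of the small metal plate inside the yellow ring, then the pale wood disc centred on top of it. Then take the round wooden presser by its neck, seat its bulb upright in the ring and push down against the springs until its foot clamps the stack firmly, and finish while still holding the neck and pressing. Leave the spare blue disc and the other things on the bench where they are.

Things in the scene. Friction and masses are not known exactly. Their poses are not given: they have to be found in the camera images.
- cradle: Fixed jig: green round base, radius 72 mm, 10 thick, origin at the centre of its underside on the bench. In its middle a round aluminium plate, radius 30 mm, top 16 mm above the bench. Three steel posts (7 mm thick, tops 70 mm above the bench) stand 74 mm from the axis, on 12 mm radius lobes of the base, and carry the yellow ring on springs.
- plate (a point): Centre of the top face of the aluminium plate (z up), on the axis of base and ring; a thin black circle of 22 mm radius is marked round it. The stack is built here.
- ring (a joint): How far the yellow sprung ring is pushed down (m): 0 = up at rest, 0.018 = its stop. Bore radius 52 mm, outer radius 66, 10 thick, small lugs round the posts; at rest its top is 63 mm above the bench. Holds up with 7 N, gains 0.5 N per mm; the presser's weight alone does not push it down. With both discs stacked the foot meets them at about 0.011 (12.5 N on the ring, weight included).
- dark_disc: Dark brown wooden wheel blank, loose, solid disc 40 mm across and 10 mm thick, about 15 g; origin at the centre of its underside, z up. Lies flat on the bench. Bottom layer.
- pale_disc: Pale cream-coloured wooden wheel blank, otherwise the same: 40 mm across, 10 mm thick, origin at the centre of its underside. Lies flat on the bench. Top layer.
- blue_disc: Spare wheel blank painted blue, same size and origin as the others; not used, to be left alone.
- presser: Loose turned-wood presser like a squat round flask, 150 mm tall, about 0.45 kg, upright on its flat foot; origin at the foot's centre, z up its neck. Bulb 128 mm across at 44 mm above the foot, foot 51 across; 104 across (the ring's bore) at 16 mm, so in the unpressed ring its foot rests 47 mm above the bench. Neck: dark straight cylinder 34 mm across, 90 to 150 mm above the foot.
- mug: White mug, 82 mm across, 95 mm tall, origin at the centre of its underside; leave alone.
- glue: White glue bottle, 62 mm across, 190 mm tall, origin at the centre of its underside; leave alone.
- drill: Yellow and black cordless drill standing on its battery, about 0.2 m tall, origin under the battery; leave alone.
- clamp: Steel spring clamp with red tips lying flat, about 160 mm long and 20 mm high, origin in its middle at the bench; leave alone.
- tin: Flat brass tin, 85 x 110 x 27 mm, origin at the centre of its underside; leave alone.
- screwdriver: Screwdriver with an orange handle lying flat, 190 mm long; leave alone.

How it is judged (in metres and radians):
On the way, in this order (a step that is already met when the one before it is completed fails the run):
1. the dark disc lies flat and centred on the plate, let go (horizontal distance between dark_disc and plate below 0.007 m and z of dark_disc in the frame of plate between -0.003 and 0.003 m and angle between dark_disc's own z axis and vertical below 0.1 rad and contact force between the fingers and dark_disc below 0.1 N and linear speed of dark_disc below 0.03 m/s), for 0.2 s.
2. the pale disc lies flat and centred on the dark one, let go (horizontal distance between each of dark_disc, pale_disc and plate below 0.007 m and z of dark_disc in the frame of plate between -0.003 and 0.003 m and angle between each of dark_disc, pale_disc's own z axis and vertical below 0.1 rad and z of pale_disc in the frame of plate between 0.007 and 0.013 m and contact force between the fingers and pale_disc below 0.1 N and linear speed of pale_disc below 0.03 m/s and horizontal distance between pale_disc and dark_disc below 0.007 m), for 0.2 s.
At the end, for the whole second after the job is handed in: For the last second: dark disc flat on the plate, pale disc on it, each within 7 mm of centre; presser upright (0.12 rad), within 8 mm of centre, ring down over 7 mm and carrying the bulb, foot pressing the pale disc with over 2 N, fingers still holding the neck (horizontal distance between each of dark_disc, pale_disc and plate below 0.007 m and z of dark_disc in the frame of plate between -0.003 and 0.003 m and angle between each of dark_disc, pale_disc's own z axis and vertical below 0.1 rad and z of pale_disc in the frame of plate between 0.007 and 0.013 m and horizontal distance between pale_disc and dark_disc below 0.007 m and value of joint ring above 0.007 m and contact force between presser and cradle above 3 N and contact force between presser and pale_disc above 2 N and horizontal distance between presser and plate below 0.008 m and z of presser in the frame of plate below 0.023 m and angle between presser's own z axis and vertical below 0.12 rad and linear speed of presser below 0.02 m/s and contact force between the fingers and presser above 3 N and z of the grasp point in the frame of presser below 0.155 m); the arm keeps its last pose, push and grip.
It fails at once if the spare disc or another thing on the bench is moved by more than 30 mm (distance of any of blue_disc, mug, glue, drill, clamp, tin, screwdriver from where it was at the start of the episode above 0.03 m).
It fails at once if the presser is tipped over (angle between presser's own z axis and vertical above 0.6 rad).
It also fails if it takes over 72 s, if anything falls off the work surface, if the arm or the gripper's body presses on something with over 40 N, if the wrist force passes 120 N, or if a joint passes its speed limit or range.

## Working session

There is one attempt and no reset: what is moved stays moved. The work goes in short steps, Python scripts to look and compute and a shell command to move; the robot and the scene stay as the last step left them, time stands still between calls to the robot, and variables do not carry over. Pictures are saved under pics/ and viewed, about 8 in all and at most 12, crops included, and the job is handed in when it is done.

```bash
mkdir -p pics; ls; cat > h.py <<'E'
import numpy as np,cv2
from plant import r
def cal(n):
    c=r.get_calibration(n); f=240/np.tan(np.radians(c["vertical_fov"])/2)
    return f,c["cx"],c["cy"],np.array(c["R"]),np.array(c["t"])
def ray(n,px,z):
    "world point on pixel ray at height z"
    f,cx,cy,R,t=cal(n); d=R.T@np.array([(px[0]-cx)/f,(px[1]-cy)/f,1]); o=-R.T@t
    return o+d*(z-o[2])/d[2]
def cloud(n,depth):
    f,cx,cy,R,t=cal(n); v,u=np.mgrid[:480,:640]
    P=np.stack([(u-cx)/f*depth,(v-cy)/f*depth,depth],-1)
    return (P-t)@R
def proj(n,X):
    f,cx,cy,R,t=cal(n); c=R@np.array(X)+t; return [c[0]/c[2]*f+cx,c[1]/c[2]*f+cy]
E
python3 - <<'E'
from h import *
for n in("top","scene"):
    p,d=r.read_camera(n); cv2.imwrite(f"pics/{n}0.png",p[:,:,::-1]); np.save(f"pics/{n}0.npy",d)
    f,cx,cy,R,t=cal(n); print(n,f,cx,cy,-R.T@t,R[2])
    for th in["plate","cradle","dark_disc","pale_disc","blue_disc","presser"]:
        print(th,[(np.round(q["pixel"],1).tolist(),round(q["p"],2),np.round(ray(n,q["pixel"],.016 if th=="plate" else 0),3).tolist()) for q in r.spot_point(th,n)[:2]])
o=r.get_obs();print(o)
E
```

```text
pics
top 531.9882796142687 322.02180889753043 234.97042888334374 [ 0.42690789 -0.0110174   1.26025706] [ 0.08667351 -0.00541264 -0.99622207]
plate [([306.5, 222.9], 0.6, [0.564, 0.019, 0.016]), ([437.7, 252.0], 0.29, [0.493, -0.289, 0.016])]
cradle [([306.7, 225.5], 0.59, [0.559, 0.018, 0.0])]
dark_disc [([233.7, 288.1], 0.69, [0.412, 0.191, 0.0]), ([456.4, 174.3], 0.47, [0.681, -0.342, 0.0])]
pale_disc []
blue_disc [([231.4, 203.1], 0.78, [0.614, 0.198, 0.0])]
presser [([441.4, 253.8], 0.82, [0.49, -0.301, 0.0])]
scene 525.7803410024932 319.5384629889354 238.58976994594613 [1.19164672 0.37383473 0.87282425] [-0.59177432 -0.35044751 -0.72594056]
plate [([328.6, 268.4], 0.74, [0.56, 0.02, 0.016])]
cradle [([331.1, 274.9], 0.62, [0.561, 0.027, 0.0])]
dark_disc [([431.8, 258.3], 0.76, [0.413, 0.198, 0.0]), ([398.2, 323.2], 0.56, [0.605, 0.203, 0.0])]
pale_disc [([211.6, 297.5], 0.56, [0.735, -0.16, 0.0]), ([492.6, 299.1], 0.51, [0.457, 0.348, 0.0])]
blue_disc [([398.6, 324.5], 0.56, [0.608, 0.205, 0.0]), ([494.5, 299.2], 0.18, [0.456, 0.351, 0.0])]
presser [([229.6, 206.9], 0.72, [0.493, -0.292, 0.0])]
{'time': 0.7, 'joint_pos': array([-8.31248636e+01,  1.48149384e+01,  8.79496258e+01, -1.43003597e-03,
        7.72347884e+01, -1.16185072e+01]), 'dq': array([-0.04432601, -0.06350938,  0.01968786, -0.0006936 , -0.08431944,
       -0.0498776 ]), 'effort': array([ 1.28820553e-03, -4.45775843e+01, -2.90847087e+01, -1.87929186e-04,
        6.61585636e-04, -2.58856932e-05]), 'tool_pos': array([ 0.17448303, -0.52158625,  0.23132196]), 'eef_rot': array([[ 9.48357102e-01,  3.17204677e-01, -2.28142961e-05],
       [ 3.17204677e-01, -9.48357102e-01, -1.41321098e-05],
       [-2.61188711e-05,  6.16548531e-06, -1.00000000e+00]]), 'ft_force': array([ 0.49639479, -0.86535534, -0.53059687]), 'moment': array([-0.03650416,  0.02075071,  0.01821432]), 'width': 0.9968782624126968}
```

View pics/top0.png

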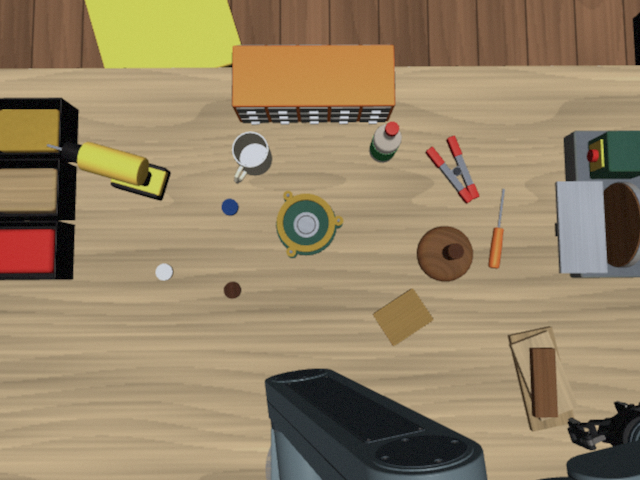

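View pics/scene0.png

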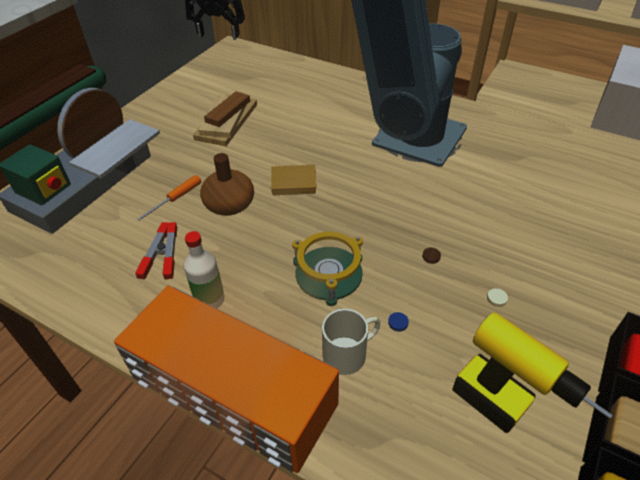

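Top view: pale disc (164,272), dark disc (232,290), blue (230,207), ring and plate (306,224), presser (445,253) with its neck top at (455,251). The networks agree with this, except that the pale disc was missed in the top view. Next I'll refine by segmentation.

```bash
cat > seg.py <<'E'
from h import *
def blob(n,img,px,rad,z,tol=45,ref=None):
    "ellipse centre of the colour-like blob at px -> world xy at height z"
    u,v=map(int,np.round(px)); lab=img.astype(float)
    ref=np.median(lab[v-2:v+3,u-2:u+3].reshape(-1,3),0) if ref is None else np.array(ref)
    m=(np.linalg.norm(lab-ref,axis=2)<tol).astype(np.uint8)
    c=np.zeros_like(m); cv2.circle(c,(u,v),rad,1,-1); m&=c
    k,l,s,ce=cv2.connectedComponentsWithStats(m); i=1+np.argmax(s[1:,4])
    cn=max(cv2.findContours((l==i).astype(np.uint8),cv2.RETR_EXTERNAL,cv2.CHAIN_APPROX_NONE)[0],key=len)
    e=cv2.fitEllipse(cv2.convexHull(cn)); W=ray(n,e[0],z)
    return np.round(e[0],1).tolist(),np.round(e[1],1).tolist(),int(s[i,4]),np.round(W,4).tolist()
E
python3 - <<'E'
from seg import *
S={n:cv2.imread(f"pics/{n}0.png")[:,:,::-1] for n in("top","scene")}
for name,a,b,z in[("dark",(232,290),(431,256),.009),("pale",(164,272),(498,297),.009),("blue",(230,207),(398,321),.009)]:
    for n,px in(("top",a),("scene",b)): print(name,n,blob(n,S[n],px,16,z))
img=S["top"]
hsv=cv2.cvtColor(np.ascontiguousarray(img),cv2.COLOR_RGB2HSV)
for n,a,rad in(("top",(306,224),45),("scene",(328,262),50)):
    hsv=cv2.cvtColor(np.ascontiguousarray(S[n]),cv2.COLOR_RGB2HSV)
    c=np.zeros((480,640),np.uint8);cv2.circle(c,a,rad,1,-1)
    # green base, plate: low saturation
    m=((hsv[...,1]<50)&(hsv[...,2]>120)).astype(np.uint8)&c; ys,xs=np.nonzero(m); 
    k,l,s,ce=cv2.connectedComponentsWithStats(m); i=1+np.argmax(s[1:,4]); 
    cn=max(cv2.findContours((l==i).astype(np.uint8),0,cv2.CHAIN_APPROX_NONE)[0],key=len);e=cv2.fitEllipse(cn);print(n,"plate",e,ray(n,e[0],.016))
    y=((hsv[...,0]>15)&(hsv[...,0]<30)&(hsv[...,1]>150)).astype(np.uint8)&c
    cs,_=cv2.findContours(y,cv2.RETR_CCOMP,cv2.CHAIN_APPROX_NONE)
    for q in cs:
        if len(q)>60: e=cv2.fitEllipse(q); print(n,"ring contour",len(q),e,ray(n,e[0],.063))
D=np.load("pics/top0.npy");C=cloud("top",D)
m=(np.hypot(C[...,0]-.49,C[...,1]+.30)<.09)
t=C[m&(C[...,2]>.14)];print("neck top",len(t),t.mean(0),t.min(0),t.max(0))
b=C[m&(C[...,2]>.03)&(C[...,2]<.14)];print("bulb",b.min(0),b.max(0),(b.min(0)+b.max(0))/2)
m=(np.hypot(C[...,0]-.56,C[...,1]-.02)<.1)
b=C[m&(C[...,2]>.055)&(C[...,2]<.068)&(np.hypot(C[...,0]-.56,C[...,1]-.02)<.069)];print("ring",b.min(0),b.max(0),(b.min(0)+b.max(0))/2)
for nm,z in(("glue",0),("mug",0)): print(nm,[ray("top",q["pixel"],z) for q in r.spot_point(nm,"top")[:1]])
E
```

```text
dark top ([232.1, 289.7], [15.7, 16.5], 213, [0.4088, 0.1934, 0.009])
dark scene ([431.1, 255.2], [15.6, 18.1], 227, [0.4132, 0.1955, 0.009])
pale top ([163.3, 271.6], [15.7, 16.2], 208, [0.4523, 0.3547, 0.009])
pale scene ([497.5, 295.7], [14.2, 19.7], 228, [0.4517, 0.3542, 0.009])
blue top ([229.5, 206.8], [15.6, 16.0], 203, [0.6043, 0.201, 0.009])
blue scene ([398.0, 320.5], [16.1, 19.8], 254, [0.6057, 0.2019, 0.009])
top plate ((305.92852783203125, 224.31675720214844), (24.66992950439453, 25.08734130859375), 4.389881610870361) [0.5605747  0.01987708 0.016     ]
top ring contour 200 ((305.4231872558594, 222.33326721191406), (60.26932144165039, 60.73186492919922), 68.58183288574219) [0.56004785 0.01983174 0.063     ]
top ring contour 133 ((305.472412109375, 222.5050506591797), (47.116912841796875, 47.610015869140625), 79.30955505371094) [0.559656   0.01972222 0.063     ]
scene plate ((328.4912109375, 266.5627136230469), (13.704634666442871, 24.517152786254883), 88.8006591796875) [0.55545597 0.01773105 0.016     ]
scene ring contour 202 ((328.5589294433594, 256.4971008300781), (53.151546478271484, 68.03185272216797), 91.15986633300781) [0.56657357 0.02423202 0.063     ]
scene ring contour 122 ((328.4320983886719, 256.2419128417969), (36.65561294555664, 50.27635955810547), 89.64086151123047) [0.56608751 0.02366435 0.063     ]
neck top 212 [ 0.4890598  -0.29662474  0.15011317] [ 0.47316425 -0.31469834  0.14030355] [ 0.50488822 -0.28097015  0.15777831]
bulb [ 0.42755468 -0.36164737  0.03436368] [ 0.55133772 -0.23403904  0.13882917] [ 0.4894462  -0.29784321  0.08659642]
ring [ 0.49518185 -0.04727012  0.05543271] [0.62745285 0.0843942  0.06794452] [0.56131735 0.01856204 0.06168862]
glue [array([ 0.73664591, -0.16476115,  0.        ])]
mug [array([0.72142793, 0.14035804, 0.        ])]
```

```bash
cat > go.py <<'E'
import sys; from h import *
# go.py x y z : remaining shift in tool axes, shares of 0.25 m
o=r.get_obs(); R=np.array(o["eef_rot"]); p=np.array(o["tool_pos"])
print("t",round(o["time"],2),"tcp",p.round(4),"shares",(R.T@(np.array([float(a) for a in sys.argv[1:4]])-p)/.25).round(3))
print("x",R[:,0].round(3),"z",R[:,2].round(3),"w",round(o["width"]*85,1),"F",np.round(o["ft_force"],1))
E
python3 -m crank '[[0,0,0,0,0,0.0514,-0.4],[0,0,0,0,0,0.0513,-0.4],[0.067,-0.204,0,0,0,0,-0.4],[0.067,-0.204,0,0,0,0,-0.4],[0.067,-0.204,0,0,0,0,-0.4],[0.067,-0.204,0,0,0,0,-0.4],[0.067,-0.204,0,0,0,0,-0.4],[0.067,-0.204,0,0,0,0,-0.4],[0.067,-0.204,0,0,0,0,-0.4],[0.067,-0.204,0,0,0,0,-0.4]]' 30; python3 go.py .4095 .194 .06
```

```text
time: 2.05
tool_pos: [0.3087, -0.1121, 0.2317]
eef_rot: [[1.0, -0.001, 0.001], [-0.001, -1.0, -0.001], [0.001, 0.001, -1.0]]
ft_force: [0.0, 0.2, -0.3]
width: 0.699
t 2.05 tcp [ 0.3087 -0.1121  0.2317] shares [ 0.401 -1.225  0.686]
x [ 1.    -0.001  0.001] z [ 0.001 -0.001 -1.   ] w 59.4 F [ 0.   0.2 -0.3]
```

```bash
python3 -m crank '[[0.067,-0.204,0.05,0,0,0,-0.4],[0.067,-0.204,0.1,0,0,0,-0.4],[0.067,-0.204,0.13,0,0,0,-0.4],[0.067,-0.204,0.13,0,0,0,-0.4],[0.067,-0.204,0.13,0,0,0,-0.4],[0.067,-0.204,0.13,0,0,0,-0.4],[0,0,0,0,0,0,-0.4],[0,0,0,0,0,0,-0.4]]'; python3 go.py .4095 .194 .001
python3 - <<'E'
from seg import *
p,d=r.read_camera("scene"); cv2.imwrite("pics/s1.png",cv2.resize(p[180:330,350:550,::-1],None,fx=3,fy=3))
E
```

```text
time: 3.05
tool_pos: [0.4083, 0.1915, 0.0643]
eef_rot: [[1.0, 0.001, -0.001], [0.001, -1.0, -0.001], [-0.001, 0.001, -1.0]]
ft_force: [0.7, -0.8, -0.5]
width: 0.695
t 3.05 tcp [0.4083 0.1915 0.0643] shares [ 0.005 -0.01   0.253]
x [ 1.     0.001 -0.001] z [-0.001 -0.001 -1.   ] w 59.1 F [ 0.7 -0.8 -0.5]
```

View pics/s1.png

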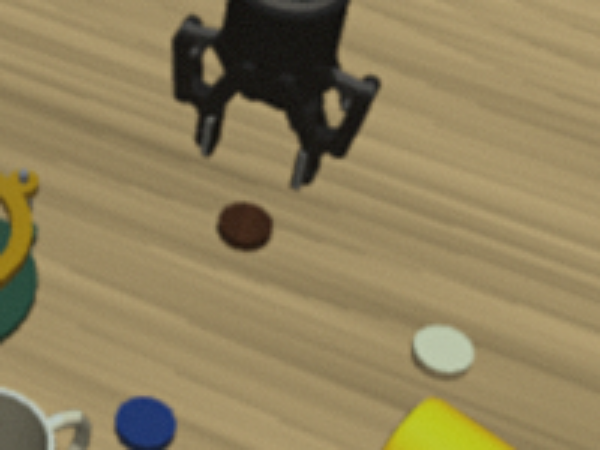

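The fingers hang over the dark disc (crop 245,225), with the jaws straddling it. Going down and closing.

```bash
python3 -m crank '[[0.005,-0.01,0.1,0,0,0,-0.4],[0,0,0.1,0,0,0,-0.4],[0,0,0.051,0,0,0,-0.4],[0,0,0,0,0,0,-0.4],[0,0,0,0,0,0,0.3],[0,0,0,0,0,0,0.3],[0,0,0,0,0,0,0.3],[0,0,0,0,0,0,0.3]]' 30; python3 go.py .4095 .194 .001
```

```text
time: 4.1
tool_pos: [0.4107, 0.194, 0.0028]
eef_rot: [[1.0, 0.001, 0.002], [0.001, -1.0, -0.0], [0.002, 0.0, -1.0]]
ft_force: [-0.2, -2.5, 5.3]
width: 0.447
t 4.1 tcp [0.4107 0.194  0.0028] shares [-0.005  0.     0.007]
x [1.    0.001 0.002] z [ 0.002 -0.    -1.   ] w 38.0 F [-0.2 -2.5  5.3]
```

```bash
python3 -m crank '[[0,0,-0.1,0,0,0,0.3],[0,0,-0.2,0,0,0,0.3],[0,0,-0.2,0,0,0,0.3],[0.15,0.175,0,0,0,0,0.3],[0.15,0.175,0,0,0,0,0.3],[0.15,0.175,0,0,0,0,0.3],[0.15,0.172,0,0,0,0,0.3],[0,0,0,0,0,0,0.3],[0,0,0,0,0,0,0.3]]'; python3 go.py .5602 .0197 .02
python3 - <<'E'
from seg import *
p,d=r.read_camera("scene"); cv2.imwrite("pics/s2.png",cv2.resize(p[170:320,240:440,::-1],None,fx=4,fy=4))
E
```

```text
time: 5.22
tool_pos: [0.5593, 0.02, 0.1267]
eef_rot: [[1.0, -0.001, -0.001], [-0.001, -1.0, 0.0], [-0.001, -0.0, -1.0]]
ft_force: [-0.8, 0.8, 0.5]
width: 0.443
t 5.22 tcp [0.5593 0.02   0.1267] shares [0.004 0.002 0.427]
x [ 1.    -0.001 -0.001] z [-0.001  0.    -1.   ] w 37.6 F [-0.8  0.8  0.5]
```

View pics/s2.png

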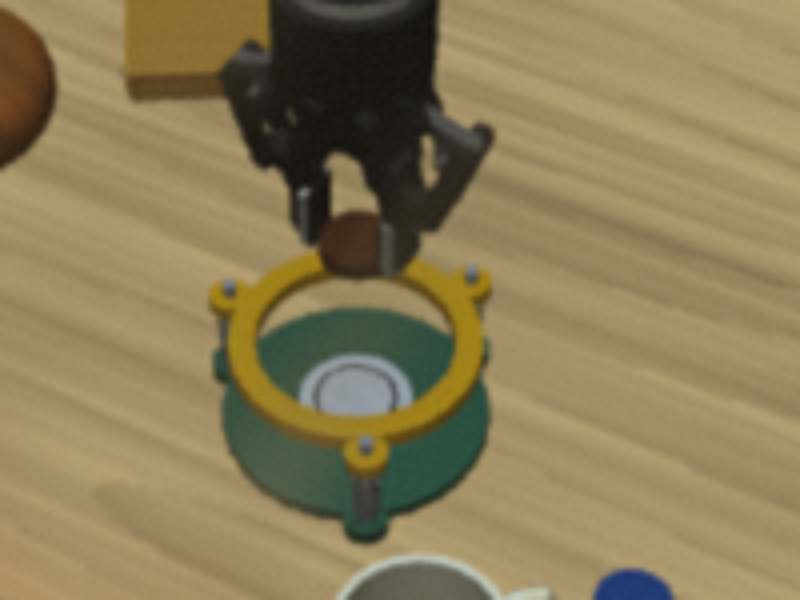

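The dark disc is held level over the ring axis (plate circle at crop 355,390). Lowering it.

```bash
python3 -m crank '[[0.004,0.002,0.12,0,0,0,0.3],[0,0,0.12,0,0,0,0.3],[0,0,0.1,0,0,0,0.3],[0,0,0.05,0,0,0,0.3],[0,0,0.02,0,0,0,0.3],[0,0,0,0,0,0,0.3],[0,0,0,0,0,0,0.3]]'; python3 go.py .5602 .0197 .0195
```

```text
time: 6.15
tool_pos: [0.5616, 0.0194, 0.025]
eef_rot: [[1.0, 0.0, 0.002], [0.0, -1.0, -0.0], [0.002, 0.0, -1.0]]
ft_force: [-0.1, -0.1, 0.0]
width: 0.444
t 6.15 tcp [0.5616 0.0194 0.025 ] shares [-0.006 -0.001  0.022]
x [1.    0.    0.002] z [ 0.002 -0.    -1.   ] w 37.7 F [-0.1 -0.1  0. ]
```

```bash
python3 -m crank '[[0,0,0.012,0,0,0,0.3],[0,0,0.008,0,0,0,0.3],[0,0,0,0,0,0,0.3]]'; python3 go.py .5602 .0197 .0195;python3 go.py .5602 .0197 .0195
```

```text
time: 6.52
tool_pos: [0.5609, 0.0193, 0.019]
eef_rot: [[1.0, 0.0, -0.0], [0.0, -1.0, 0.0], [-0.0, -0.0, -1.0]]
ft_force: [0.2, 0.4, -0.2]
width: 0.448
t 6.53 tcp [0.5609 0.0193 0.019 ] shares [-0.003 -0.001 -0.002]
x [ 1.  0. -0.] z [-0.  0. -1.] w 38.1 F [ 0.2  0.4 -0.2]
t 6.53 tcp [0.5609 0.0193 0.019 ] shares [-0.003 -0.001 -0.002]
x [ 1.  0. -0.] z [-0.  0. -1.] w 38.1 F [ 0.2  0.4 -0.2]
```

One more 1 mm step to touch, then release and rise.

```bash
python3 -m crank '[[0,0,0.005,0,0,0,0.3],[0,0,0,0,0,0,0.3]]'; python3 -m crank '[[0,0,0,0,0,0,0],[0,0,0,0,0,0,-0.3],[0,0,0,0,0,0,-0.3],[0,0,-0.03,0,0,0,-0.3],[0,0,-0.1,0,0,0,-0.3],[0,0,-0.2,0,0,0,-0.3],[0,0,-0.2,0,0,0,-0.4],[0,0,0,0,0,0,-0.4]]'; python3 go.py .4523 .3547 .06
```

```text
time: 6.78
tool_pos: [0.561, 0.0193, 0.0189]
eef_rot: [[1.0, 0.0, 0.0], [0.0, -1.0, -0.0], [0.0, 0.0, -1.0]]
ft_force: [-3.1, -0.8, 8.2]
width: 0.445
time: 7.78
tool_pos: [0.564, 0.019, 0.1555]
eef_rot: [[1.0, 0.0, 0.01], [0.0, -1.0, -0.002], [0.01, 0.002, -1.0]]
ft_force: [0.0, 0.1, -0.4]
width: 0.699
t 7.78 tcp [0.564  0.019  0.1555] shares [-0.45  -1.344  0.376]
x [1.   0.   0.01] z [ 0.01  -0.002 -1.   ] w 59.4 F [ 0.   0.1 -0.4]
```

```bash
python3 -m crank '[[-0.064,-0.192,0,0,0,0,-0.4],[-0.064,-0.192,0.05,0,0,0,-0.4],[-0.064,-0.192,0.08,0,0,0,-0.4],[-0.064,-0.192,0.08,0,0,0,-0.4],[-0.064,-0.192,0.08,0,0,0,-0.4],[-0.064,-0.192,0.08,0,0,0,-0.4],[-0.064,-0.192,0,0,0,0,-0.4],[0,0,0,0,0,0,-0.4],[0,0,0,0,0,0,-0.4]]'; python3 go.py .4523 .3547 .0015
python3 - <<'E'
from seg import *
a,d=r.read_camera("top"); b,e=r.read_camera("scene")
print(blob("top",a,(306,223),14,.025),blob("scene",b,(328,264),14,.025),proj("scene",[.5602,.0197,.026]))
crop=lambda p,u,v:cv2.resize(p[v-38:v+38,u-50:u+50,::-1],None,fx=4,fy=4)
cv2.imwrite("pics/s3.png",np.vstack([crop(a,306,224),crop(b,328,264)])[:600])
E
```

```text
time: 8.9
tool_pos: [0.4484, 0.3551, 0.0573]
eef_rot: [[1.0, 0.001, -0.001], [0.001, -1.0, -0.001], [-0.001, 0.001, -1.0]]
ft_force: [-0.4, -0.6, -0.2]
width: 0.702
t 8.9 tcp [0.4484 0.3551 0.0573] shares [0.016 0.001 0.223]
x [ 1.     0.001 -0.001] z [-0.001 -0.001 -1.   ] w 59.7 F [-0.4 -0.6 -0.2]
([306.2, 224.9], [15.9, 16.8], 217, [0.5583, 0.019, 0.025]) ([328.1, 262.2], [24.0, 27.3], 437, [0.5519, 0.015, 0.025]) [np.float64(328.201925733208), np.float64(265.3356180972855)]
```

View pics/s3.png

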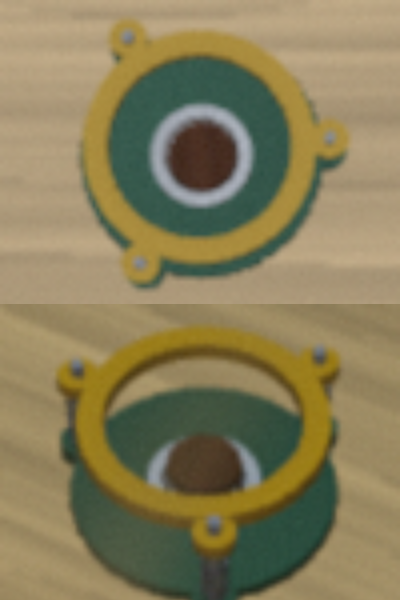

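The dark disc lies flat and within about 1–2 mm of the plate's centre (top crop: disc (203,155), plate (202,156)). Next is the pale disc.

```bash
python3 -m crank '[[0.014,0.001,0.1,0,0,0,-0.4],[0,0,0.08,0,0,0,-0.4],[0,0,0.038,0,0,0,-0.4],[0,0,0,0,0,0,-0.4],[0,0,0,0,0,0,0.3],[0,0,0,0,0,0,0.3],[0,0,0,0,0,0,0.3],[0,0,0,0,0,0,0.3]]' 30; python3 go.py .4523 .3547 .0015; python3 -m crank '[[0,0,-0.1,0,0,0,0.3],[0,0,-0.2,0,0,0,0.3],[0,0,-0.25,0,0,0,0.3],[0,0,0,0,0,0,0.3]]';python3 go.py .5602 .0197 .13
```

```text
time: 10.0
tool_pos: [0.4531, 0.3553, 0.0045]
eef_rot: [[1.0, 0.0, 0.002], [0.0, -1.0, 0.0], [0.002, -0.0, -1.0]]
ft_force: [0.2, -2.4, 7.3]
width: 0.448
t 10.0 tcp [0.4531 0.3553 0.0045] shares [-0.003  0.002  0.012]
x [1.    0.    0.002] z [ 0.002  0.    -1.   ] w 38.1 F [ 0.2 -2.4  7.3]
time: 10.5
tool_pos: [0.4556, 0.3572, 0.1468]
eef_rot: [[1.0, 0.001, 0.01], [0.001, -1.0, 0.006], [0.01, -0.006, -1.0]]
ft_force: [-0.5, 0.4, -0.5]
width: 0.443
t 10.5 tcp [0.4556 0.3572 0.1468] shares [0.417 1.351 0.064]
x [1.    0.001 0.01 ] z [ 0.01   0.006 -1.   ] w 37.7 F [-0.5  0.4 -0.5]
```

```bash
python3 -m crank '[[0.061,0.193,0,0,0,0,0.3],[0.061,0.193,0,0,0,0,0.3],[0.061,0.193,0,0,0,0,0.3],[0.061,0.193,0,0,0,0,0.3],[0.061,0.193,0.03,0,0,0,0.3],[0.061,0.193,0.03,0,0,0,0.3],[0.061,0.193,0,0,0,0,0.3],[0,0,0,0,0,0,0.3],[0,0,0,0,0,0,0.3],[0,0,0,0,0,0,0.3]]';python3 go.py .5602 .0197 .036
python3 - <<'E'
from seg import *
p,d=r.read_camera("scene"); cv2.imwrite("pics/s4.png",cv2.resize(p[170:320,240:440,::-1],None,fx=3,fy=3))
E
```

```text
time: 11.75
tool_pos: [0.5585, 0.0188, 0.1255]
eef_rot: [[1.0, 0.002, -0.001], [0.002, -1.0, 0.001], [-0.001, -0.001, -1.0]]
ft_force: [0.1, -0.8, -0.3]
width: 0.436
t 11.75 tcp [0.5585 0.0188 0.1255] shares [ 0.007 -0.004  0.358]
x [ 1.     0.002 -0.001] z [-0.001  0.001 -1.   ] w 37.0 F [ 0.1 -0.8 -0.3]
```

View pics/s4.png

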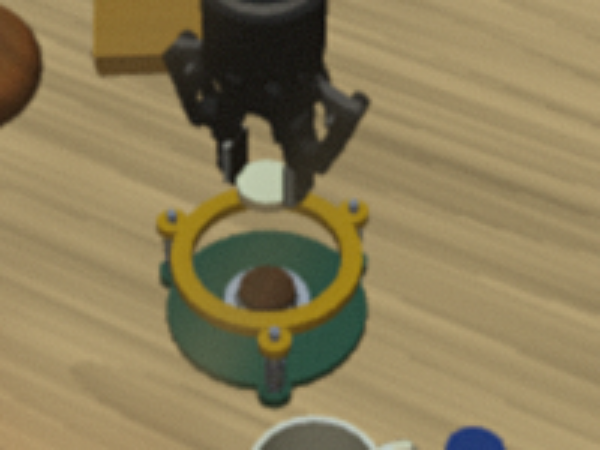

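The pale disc is held level over the stack (crop 265,183; dark disc below at 267,290).

```bash
python3 -m crank '[[0.006,-0.003,0.12,0,0,0,0.3],[0,0,0.12,0,0,0,0.3],[0,0,0.08,0,0,0,0.3],[0,0,0.03,0,0,0,0.3],[0,0,0,0,0,0,0.3],[0,0,0,0,0,0,0.3],[0,0,0,0,0,0,0.3]]'; python3 go.py .5602 .0197 .0305
```

```text
time: 12.68
tool_pos: [0.5613, 0.0181, 0.0393]
eef_rot: [[1.0, 0.0, 0.002], [0.0, -1.0, -0.0], [0.002, 0.0, -1.0]]
ft_force: [-0.4, 0.5, -1.4]
width: 0.442
t 12.68 tcp [0.5613 0.0181 0.0393] shares [-0.004 -0.006  0.035]
x [1.    0.    0.002] z [ 0.002 -0.    -1.   ] w 37.5 F [-0.4  0.5 -1.4]
```

```bash
python3 -m crank '[[-0.002,-0.004,0.015,0,0,0,0.3],[0,0,0.01,0,0,0,0.3],[0,0,0,0,0,0,0.3],[0,0,0,0,0,0,0.3]]';python3 go.py .5602 .0197 .0305; python3 -m crank '[[0,0,0.006,0,0,0,0.3],[0,0,0,0,0,0,0.3],[0,0,0,0,0,0,0.3]]'; python3 go.py .5602 .0197 .0305
```

```text
time: 13.18
tool_pos: [0.5601, 0.0191, 0.032]
eef_rot: [[1.0, 0.0, -0.0], [0.0, -1.0, 0.0], [-0.0, -0.0, -1.0]]
ft_force: [-0.5, 0.3, 0.2]
width: 0.438
t 13.18 tcp [0.5601 0.0191 0.032 ] shares [ 0.    -0.002  0.006]
x [ 1.  0. -0.] z [-0.  0. -1.] w 37.2 F [-0.5  0.3  0.2]
time: 13.55
tool_pos: [0.5601, 0.0191, 0.0306]
eef_rot: [[1.0, 0.0, -0.0], [0.0, -1.0, 0.0], [-0.0, -0.0, -1.0]]
ft_force: [0.1, -0.1, -0.0]
width: 0.448
t 13.55 tcp [0.5601 0.0191 0.0306] shares [ 0.    -0.002  0.   ]
x [ 1.  0. -0.] z [-0.  0. -1.] w 38.1 F [ 0.1 -0.1 -0. ]
```

```bash
python3 -m crank '[[0,0,0.004,0,0,0,0.3],[0,0,0,0,0,0,0.3]]'; python3 -m crank '[[0,0,0.002,0,0,0,0.3],[0,0,0,0,0,0,0.3]]'
```

```text
time: 13.8
tool_pos: [0.5601, 0.0192, 0.0304]
eef_rot: [[1.0, 0.0, 0.0], [0.0, -1.0, -0.0], [0.0, 0.0, -1.0]]
ft_force: [-2.5, 0.1, 7.4]
width: 0.442
time: 14.05
tool_pos: [0.5602, 0.0192, 0.0304]
eef_rot: [[1.0, 0.0, 0.001], [0.0, -1.0, -0.0], [0.001, 0.0, -1.0]]
ft_force: [-4.0, 0.6, 11.2]
width: 0.442
```

```bash
python3 -m crank '[[0,0,-0.005,0,0,0,0.3],[0,0,0,0,0,0,0],[0,0,0,0,0,0,-0.3],[0,0,0,0,0,0,-0.3],[0,0,-0.03,0,0,0,-0.3],[0,0,-0.1,0,0,0,-0.3],[0,0,-0.2,0,0,0,-0.3],[0,0,-0.23,0,0,0,-0.5],[0,0,-0.2,0,0,0,-0.5],[0,0,0,0,0,0,-0.5]]'; python3 go.py .489 -.297 .2
```

```text
time: 15.3
tool_pos: [0.5629, 0.0188, 0.2259]
eef_rot: [[1.0, 0.0, 0.01], [0.0, -1.0, -0.002], [0.01, 0.002, -1.0]]
ft_force: [-0.1, -0.2, -0.8]
width: 0.752
t 15.3 tcp [0.5629 0.0188 0.2259] shares [-0.297  1.263  0.103]
x [1.   0.   0.01] z [ 0.01  -0.002 -1.   ] w 64.0 F [-0.1 -0.2 -0.8]
```

```bash
python3 -m crank '[[-0.041,0.18,0,0,0,0,-0.6],[-0.041,0.18,0,0,0,0,-0.6],[-0.041,0.18,0,0,0,0,-0.6],[-0.041,0.18,0,0,0,0,-0.6],[-0.041,0.18,0,0,0,0,-0.6],[-0.041,0.18,0,0,0,0,-0.6],[-0.041,0.18,0,0,0,0,-0.6],[0,0,0,0,0,0,-0.6],[0,0,0,0,0,0,-0.6]]'; python3 go.py .489 -.297 .105
python3 - <<'E'
from seg import *
a,d=r.read_camera("top"); b,e=r.read_camera("scene")
print(blob("top",a,(306,223),14,.035),blob("scene",b,(328,258),14,.035),[proj(n,[.5602,.0197,.036]) for n in("top","scene")])
crop=lambda p,u,v:cv2.resize(p[v-38:v+38,u-50:u+50,::-1],None,fx=4,fy=4)
cv2.imwrite("pics/s5.png",np.hstack([np.vstack([crop(a,306,224),crop(b,328,264)])[:600],cv2.resize(b[90:240,150:250,::-1],None,fx=4,fy=4)]))
E
```

```text
time: 16.42
tool_pos: [0.488, -0.2953, 0.2195]
eef_rot: [[1.0, -0.001, -0.001], [-0.001, -1.0, 0.002], [-0.001, -0.002, -1.0]]
ft_force: [-0.1, 1.3, -0.3]
width: 0.8
t 16.43 tcp [ 0.488  -0.2953  0.2195] shares [0.005 0.008 0.458]
x [ 1.    -0.001 -0.001] z [-0.001  0.002 -1.   ] w 68.0 F [-0.1  1.3 -0.3]
([306.0, 223.8], [15.7, 16.0], 201, [0.5598, 0.0193, 0.035]) ([327.4, 262.7], [13.3, 21.2], 201, [0.5612, 0.0184, 0.035]) [[np.float64(305.78670302926525), np.float64(223.55538255567188)], [np.float64(328.184583976058), np.float64(262.24042770451234)]]
```

View pics/s5.png

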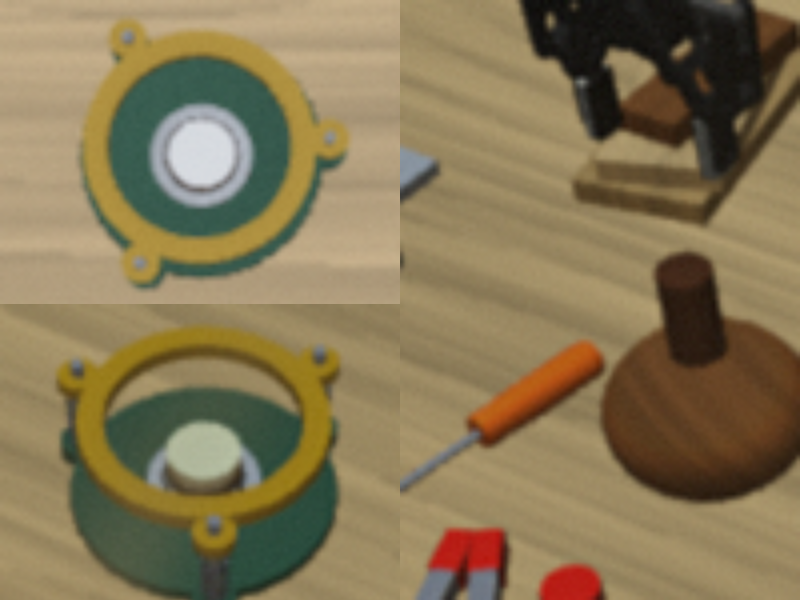

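The stack is good: the pale disc is within 1 mm of centre in both views, sitting on the dark one. The fingers straddle the presser's neck. Descending and gripping.

```bash
python3 -m crank '[[0.005,0.008,0.1,0,0,0,-0.6],[0,0,0.12,0,0,0,-0.6],[0,0,0.12,0,0,0,-0.6],[0,0,0.09,0,0,0,-0.6],[0,0,0.02,0,0,0,-0.6],[0,0,0,0,0,0,-0.6],[0,0,0,0,0,0,-0.6]]' 80;  python3 go.py .489 -.297 .105; python3 -m crank '[[0,0,0,0,0,0,-0.2],[0,0,0,0,0,0,0.1],[0,0,0,0,0,0,0.4],[0,0,0,0,0,0,0.4],[0,0,0,0,0,0,0.4],[0,0,0,0,0,0,0.4]]' 80; python3 go.py .489 -.297 .105
```

```text
time: 17.4
tool_pos: [0.4905, -0.2981, 0.1091]
eef_rot: [[1.0, 0.001, 0.002], [0.001, -1.0, -0.001], [0.002, 0.001, -1.0]]
ft_force: [-0.4, -0.2, 0.5]
width: 0.798
t 17.4 tcp [ 0.4905 -0.2981  0.1091] shares [-0.006 -0.004  0.016]
x [1.    0.001 0.002] z [ 0.002 -0.001 -1.   ] w 67.9 F [-0.4 -0.2  0.5]
time: 18.15
tool_pos: [0.4899, -0.2978, 0.1085]
eef_rot: [[1.0, 0.0, 0.001], [0.0, -1.0, -0.0], [0.001, 0.0, -1.0]]
ft_force: [-1.3, 2.1, 5.6]
width: 0.379
t 18.15 tcp [ 0.4899 -0.2978  0.1085] shares [-0.004 -0.003  0.014]
x [1.    0.    0.001] z [ 0.001 -0.    -1.   ] w 32.2 F [-1.3  2.1  5.6]
```

```bash
python3 -m crank '[[0,0,0,0,0,0,0.8],[0,0,-0.06,0,0,0,0.8],[0,0,-0.1,0,0,0,0.8],[0,0,-0.12,0,0,0,0.8],[0,0,-0.1,0,0,0,0.8],[0,0,0,0,0,0,0.8],[0,0,0,0,0,0,0.8]]' 100;  python3 go.py .5605 .0195 .2
```

```text
time: 19.02
tool_pos: [0.489, -0.2974, 0.2016]
eef_rot: [[1.0, 0.0, -0.002], [0.0, -1.0, 0.001], [-0.002, -0.001, -1.0]]
ft_force: [0.1, 0.5, -4.5]
width: 0.374
t 19.02 tcp [ 0.489  -0.2974  0.2016] shares [ 0.286 -1.267  0.008]
x [ 1.     0.    -0.002] z [-0.002  0.001 -1.   ] w 31.8 F [ 0.1  0.5 -4.5]
```

Weight 4.5 N is held. Carrying over.

```bash
python3 -m crank '[[0.015,-0.06,0,0,0,0,0.8],[0.035,-0.16,0,0,0,0,0.8],[0.04,-0.18,0,0,0,0,0.8],[0.045,-0.2,0,0,0,0,0.8],[0.045,-0.2,0,0,0,0,0.8],[0.045,-0.2,0,0,0,0,0.8],[0.035,-0.15,0,0,0,0,0.8],[0.026,-0.117,0,0,0,0,0.8],[0,0,0,0,0,0,0.8],[0,0,0,0,0,0,0.8]]';  python3 -m crank '[[0,0,0,0,0,0,0.8],[0,0,0,0,0,0,0.8]]'; python3 go.py .5605 .0195 .1555
python3 - <<'E'
from seg import *
b,e=r.read_camera("scene"); 
D=r.read_camera("top")[1];C=cloud("top",D)
m=(np.hypot(C[...,0]-.56,C[...,1]-.02)<.075)&(C[...,2]>.09)&(C[...,2]<.17);q=C[m];print((q.min(0)+q.max(0))/2,q.min(0),q.max(0))
cv2.imwrite("pics/s6.png",cv2.resize(b[140:320,220:440,::-1],None,fx=3,fy=3))
E
```

```text
time: 20.27
tool_pos: [0.5604, 0.0194, 0.202]
eef_rot: [[1.0, 0.001, -0.002], [0.001, -1.0, -0.0], [-0.002, 0.0, -1.0]]
ft_force: [0.3, -0.6, -4.1]
width: 0.371
time: 20.52
tool_pos: [0.561, 0.0181, 0.2028]
eef_rot: [[1.0, -0.001, -0.0], [-0.001, -1.0, -0.0], [-0.0, 0.0, -1.0]]
ft_force: [-0.0, 0.6, -4.2]
width: 0.374
t 20.52 tcp [0.561  0.0181 0.2028] shares [-0.002 -0.005  0.189]
x [ 1.    -0.001 -0.   ] z [-0. -0. -1.] w 31.8 F [-0.   0.6 -4.2]
[0.55081739 0.02680946 0.15489512] [ 0.49832946 -0.02599622  0.13982648] [0.60330531 0.07961515 0.16996376]
```

View pics/s6.png

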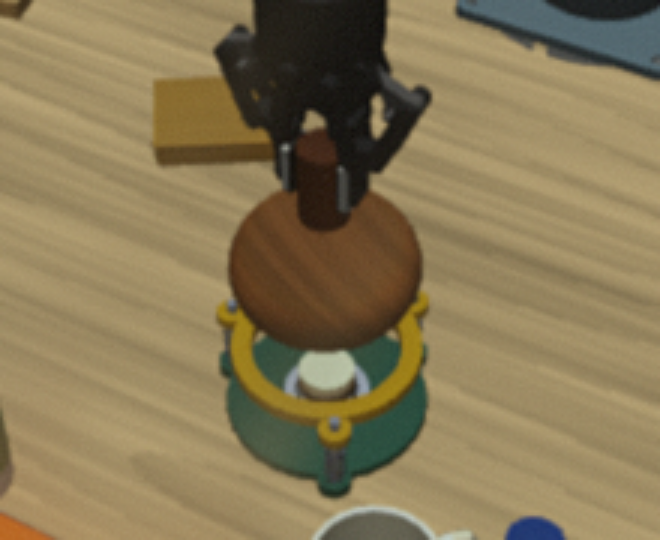

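The presser hangs upright over the ring (bulb at crop 325,265, ring at 327,355) and the stack is undisturbed. Lowering to just above seating.

```bash
python3 -m crank '[[-0.001,-0.004,0.04,0,0,0,0.8],[0,0,0.06,0,0,0,0.8],[0,0,0.05,0,0,0,0.8],[0,0,0.02,0,0,0,0.8],[0,0,0,0,0,0,0.8],[0,0,0,0,0,0,0.8]]';  python3 go.py .5605 .0195 .1555;  python3 -m crank '[[0,0,0.015,0,0,0,0.8],[0,0,0.008,0,0,0,0.8],[0,0,0,0,0,0,0.8],[0,0,0,0,0,0,0.8]]'; python3 go.py .5605 .0195 .1445
```

```text
time: 21.38
tool_pos: [0.5613, 0.0199, 0.1607]
eef_rot: [[1.0, 0.0, 0.001], [0.0, -1.0, -0.0], [0.001, 0.0, -1.0]]
ft_force: [-1.1, -0.1, -4.0]
width: 0.376
t 21.38 tcp [0.5613 0.0199 0.1607] shares [-0.003  0.001  0.021]
x [1.    0.    0.001] z [ 0.001 -0.    -1.   ] w 32.0 F [-1.1 -0.1 -4. ]
time: 21.88
tool_pos: [0.5615, 0.0197, 0.1552]
eef_rot: [[1.0, 0.0, 0.002], [0.0, -1.0, -0.0], [0.002, 0.0, -1.0]]
ft_force: [1.0, -0.5, -0.3]
width: 0.374
t 21.88 tcp [0.5615 0.0197 0.1552] shares [-0.004  0.001  0.043]
x [1.    0.    0.002] z [ 0.002 -0.    -1.   ] w 31.8 F [ 1.  -0.5 -0.3]
```

```bash
python3 -m crank '[[0,0,0.015,0,0,0,0.8],[0,0,0.015,0,0,0,0.8],[0,0,0.01,0,0,0,0.8],[0,0,0,0,0,0,0.8],[0,0,0,0,0,0,0.8]]';  python3 go.py .5605 .0195 .1445;  python3 -m crank '[[0,0,0.006,0,0,0,0.8],[0,0,0,0,0,0,0.8],[0,0,0,0,0,0,0.8]]'; python3 go.py .5605 .0195 .1445
```

```text
time: 22.5
tool_pos: [0.5617, 0.0197, 0.1452]
eef_rot: [[1.0, 0.0, 0.002], [0.0, -1.0, -0.0], [0.002, 0.0, -1.0]]
ft_force: [1.0, -0.3, 6.3]
width: 0.37
t 22.5 tcp [0.5617 0.0197 0.1452] shares [-0.005  0.001  0.003]
x [1.    0.    0.002] z [ 0.002 -0.    -1.   ] w 31.5 F [ 1.  -0.3  6.3]
time: 22.88
tool_pos: [0.5618, 0.0197, 0.1445]
eef_rot: [[1.0, 0.0, 0.003], [0.0, -1.0, -0.001], [0.003, 0.001, -1.0]]
ft_force: [0.2, -0.7, 11.3]
width: 0.373
t 22.88 tcp [0.5618 0.0197 0.1445] shares [-0.005  0.001  0.   ]
x [1.    0.    0.003] z [ 0.003 -0.001 -1.   ] w 31.7 F [ 0.2 -0.7 11.3]
```

```bash
python3 -m crank '[[0,0,0.004,0,0,0,0.8],[0,0,0.002,0,0,0,0.8],[0,0,0,0,0,0,0.8],[0,0,0,0,0,0,0.8]]'; python3 go.py .5605 .0195 .1445; python3 -m crank '[[0,0,0,0,0,0,0.8],[0,0,0,0,0,0,0.8],[0,0,0,0,0,0,0.8],[0,0,0,0,0,0,0.8]]'
python3 - <<'E'
from seg import *
b,e=r.read_camera("scene"); cv2.imwrite("pics/s7.png",cv2.resize(b[140:320,220:440,::-1],None,fx=3,fy=3))
E
```

```text
time: 23.38
tool_pos: [0.5621, 0.0198, 0.1445]
eef_rot: [[1.0, 0.0, 0.004], [0.0, -1.0, -0.001], [0.004, 0.001, -1.0]]
ft_force: [-1.3, 1.3, 19.7]
width: 0.373
t 23.38 tcp [0.5621 0.0198 0.1445] shares [-0.006  0.001 -0.   ]
x [1.    0.    0.004] z [ 0.004 -0.001 -1.   ] w 31.7 F [-1.3  1.3 19.7]
time: 23.88
tool_pos: [0.5621, 0.0197, 0.1445]
eef_rot: [[1.0, 0.0, 0.004], [0.0, -1.0, -0.001], [0.004, 0.001, -1.0]]
ft_force: [-2.5, -0.2, 20.0]
width: 0.375
```

View pics/s7.png

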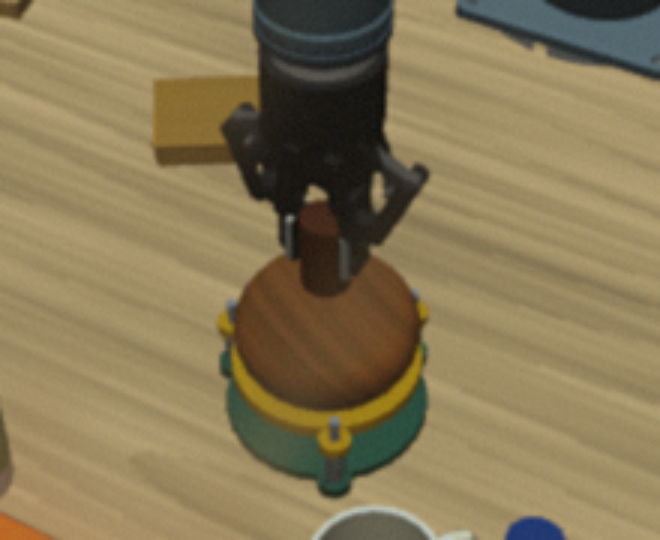

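The presser is upright and the ring is visibly down, with the post tops standing clear. The height stopped at 0.1445 (foot at 36 mm, the top of the stack) while the push rose from 11 to a steady 20 N, so the stack is clamped.

```bash
python3 -c "
from plant import r
r.hand_in(); o=r.get_obs(); print(o['time'],o['tool_pos'],o['ft_force'],o['width'])"
```

```text
the job is handed in; nothing more can be done
the job is handed in; nothing more can be done
```

I laid the dark disc on the plate and the pale disc on top of it. I then seated the presser by its neck and pushed until it clamped the stack. The job was handed in at about 24 s, still gripping at 100 N and pressing; `hand_in` gives no verdict.

- **Dark disc:** it looked flat and about 2 mm from the plate centre in the top view. The scene camera's figure was off by about 9 mm. I disregarded it because that blob had merged with its surroundings, and the picture showed the disc centred.
- **Pale disc:** it was within about 1–2 mm of centre in both views, sitting flat on the dark disc. This was checked before pressing, because the presser hides the stack afterwards.
- **Clamping:** the presser's height stopped where the foot should meet the stack (ring down about 11 mm), while the push rose from 11 N to a steady 20 N. That leaves roughly 12 N on the pale disc by estimate. The final picture showed the presser upright with the ring down.
- **Failed check:** a depth check of the presser's centring over the ring was spoiled by the gripper being in view. I relied on the arm position instead, which put it within about 2 mm of centre.
- **Other things on the bench:** nothing else was touched as far as the pictures show. I did not re-measure their positions.

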